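# Set the blue pipette in the slanted cradle

### The job

Lay the pipette with the blue lower part in the slanted orange cradle, plunger end up the slope and tip down by the end stop, bedded in both forks, so that its handle can be taken again at the cradle's angle. Let go of it there, and leave the other pipette, the one with the white lower part, where it lies.

Things in the scene. Friction and masses are not known exactly. Their poses are not given: they have to be found in the camera images.
- blue_pipette: Pipette to set: white handle, blue lower part; 232 mm long, 95 g, lying on its side. Origin on its axis, 120 mm from the tip, 15 mm above the worktop; x to the plunger, z up as it lies, y across. Handle x = -37..84 mm, 33 wide (y), 30 thick (z): grip across y near the origin (balance within 15 mm). Round lower part, 29 thick. Hook and ejector stick out to y = +33, -24 at x = 60..91.
- white_pipette: Pipette to leave alone: same shape, size and frame, but white lower part and dark navy trim. Lies roughly parallel to the blue one, its origin 120 mm or more off in x; which of the two is nearer the robot varies.
- cradle_bed: Fixed cradle sloping 30 degrees: two orange forks on a metal base plate 215 x 90 mm. Origin where a seated pipette's origin lies, 105 mm above the worktop; x up the slope (upper end away from the robot), z square to the slope, upward, y across, level. Floors of the forks at z = -15 mm. A seated pipette has its axes along these; let go, it may slide down to the end stop.
- upper_fork (a point): Centre of the upper fork's floor, at [45, 0, -15] mm in the cradle_bed frame; same axes. This fork spans x = 36..54 there, the lower x = -122..-70 with an end stop at -122 (2 mm past a seated tip). Side walls 25 mm off the centre line at the floor, 31 mm at their tops (z = +9). Between the forks (x = -70..36) it is open for fingers at the sides and down to the base plate.

How it is judged:
By the outcome, as a careful person would: the job done as asked, in the order asked, and still so for the second after the job is handed in, with the robot touching nothing.
It also fails if it takes over 35 s, if anything falls off the work surface, if the arm or the gripper's body presses on something with over 40 N, if the wrist force passes 120 N, or if a joint passes its speed limit or range.

### The arm

A 6-joint arm with a two-finger parallel gripper is mounted at the origin on a cart in front of the work surface, level with it; the furniture and walls round the work are solid. World frame = base frame: x ahead of the robot, y to its left, z up, the work surface at z = 0. Lengths are in m, angles in degrees, forces in N, time in s.
With the tool pointing down it reaches from about 0.4 to 0.825 m from the base axis. Payload 7 kg.
Tool frame: the origin (TCP) lies on the centre line of the jaws, within the pads' length; the fingertips stand 17 mm ahead of it and the grasp point (between the pads) lies 2 mm behind it; y points along the fingers, z is the direction in which the jaws open and shut, and the axes are right-handed (so a half turn about y gives the same grasp; the last joint's range is limited). The gripper opens to 88 mm and grips with 3 to 60 N. Pads are 19 mm wide; open, the fingers measure 130 mm over their backs; the gripper's body (78 mm by 193 mm) begins 47 mm behind the grasp point.
Start: joints at [-56.316, 20.546, 0.682, 0, -70.136, -16.507], TCP at [0.199, -0.645, 0.244] pointing down, gripper open.
Joint ranges: [-176.03, 176.03], [-82.01, 121.73], [-58.28, 71.71], [-173.87, 95.51], [-174.79, -0.11], [-173.66, 173.66]. Speed limits (degrees/s): [136.94, 136.94, 172.46, 180, 180, 180].

### API

Orientations are given as [roll, pitch, yaw] about the fixed x, y, z axes, in that order (R = Rz(yaw) Ry(pitch) Rx(roll)).
In Python, from plant import r, capture, camera_info gives the robot as it stands. The module is installed in compiled form; this text tells all that it offers.
- The arm moves only by the tool apply_moves, never from a script. Its argument "deltas" is a list of rows, each an object of numbers: "tx", "ty", "tz": the shift along the tool's x, y, z in m; "turn": the turn about the tool's y in rad; "gripper": the finger opening in m, from 0 to 0.0876. A call has 1 to 5 rows; each row is the pose to reach, as a shift and turn from the pose commanded when the call began, along the tool's axes at that moment; what a row does not reach only later rows make up. A row lasts 1/10 s, in which the tool goes at most 50 mm and 8.59 degrees, less where a joint would pass 70% of its speed; a pose out of reach is approached as far as the arm can. A call with a gripper value outside its range is refused whole. The fingers move at their own pace and stop on an object; "newtons" is the grip in N (left out, the last holds). Time passes only in rows, so rows that repeat a pose let the fingers close. It gives the time, the measured TCP pose, the force and the opening at its end, in the units of the state.
- r.get_state(): the state, without advancing time (a new reading comes with each control period).
- capture(name): name is "side" or "top"; returns (picture, depth): 480x640x3 uint8, red, green, blue; 480x640 float32, m along the optical axis (not along the pixel's ray), 0 where there is no reading.
- camera_info(name): a dict with "K" (3x3 intrinsics, pixels), "k1" (the pictures are not rectified: a ray, as slopes to the right and down, at radius r is drawn at 1 + k1 r^2 times it, then the intrinsics apply), "eye" and "orientation" of the camera in the world. Camera axes: x right, y up, looking along -z (the intrinsics and any distortion apply to the point x, -y, -z); pixel columns grow to the right and rows downward; lengths in m; the calibration is good to about 2 mm. A picture is of the moment at which its call begins. camera_info takes no time and is no camera call.
- r.close_job(): hands the job in, once; it reports no verdict.
The state is a dict: "time_s": time; "joints": joint angles; "qd": joint speeds; "joint_torque": joint torques, N m; "tcp_pos": TCP position; "eef_rot": TCP orientation; "contact_force": force on the tool from outside, world axes, zero at the start; "moment": the same for the moment, N m; "gripper_width": finger opening in m.
Only numpy, scipy, OpenCV 4.12 (cv2) and the standard library are available. Lean on these libraries where they do the work, as an engineer would, in place of code of your own. Each camera call takes 0.05 s, during which the arm holds its last target.

## Working session

There is one attempt and no reset: what is moved stays moved. The work goes in short steps, Python scripts to look and compute and a tool call to move; the robot and the scene stay as the last step left them, time stands still between calls to the robot, and variables do not carry over. Pictures are saved under pics/ and viewed, and the job is handed in when it is done.

Besides the shell and the picture viewer there is one more tool, called after ">>>" by a JSON object that holds its "fn" and its "kwargs". apply_moves: Moves the arm, as the interface text tells. Its arguments: {"type":"object","properties":{"deltas":{"type":"array","items":{"type":"object","properties":{"tx":{"type":"number"},"ty":{"type":"number"},"tz":{"type":"number"},"turn":{"type":"number"},"gripper":{"type":"number"}}}},"newtons":{"type":"number"}},"required":["deltas"]}

```bash
mkdir -p pics
python3 - <<'E'
from plant import r,capture,camera_info
import cv2,numpy as np
print(r.get_state())
for n in("side","top"):
    p,d=capture(n);ci=camera_info(n);print(n,ci)
    cv2.imwrite(f"pics/{n}0.png",p[:,:,::-1]);np.savez(f"{n}0.npz",p=p,d=d)
E
```

```text
{'time_s': 0.0, 'joints': array([-5.63158305e+01,  2.05923429e+01,  6.32457208e-01, -1.95235563e-02,
       -7.01349917e+01, -1.65079377e+01]), 'qd': array([-0.02755737, -0.12711926,  0.09740098,  0.03968632, -0.01609598,
       -0.03833506]), 'joint_torque': array([-5.91532680e-04, -5.82718420e+01,  2.93066293e+01,  6.99752122e+00,
        6.91661640e-03, -1.28777151e-04]), 'tcp_pos': array([ 0.19918114, -0.64445548,  0.24260429]), 'eef_rot': array([-8.99038181e+01,  9.36511754e-03,  1.71695902e+01]), 'contact_force': array([ 0.56408363, -0.3839586 , -0.61426847]), 'moment': array([ 0.00841507, -0.03588103, -0.01603076]), 'gripper_width': 0.08758840664366949}
side {'K': array([[548.26460956,   0.        , 320.94404069],
       [  0.        , 548.26460956, 241.41695419],
       [  0.        ,   0.        ,   1.        ]]), 'k1': 0.04831005353600051, 'eye': array([-0.12215846,  0.86205221,  1.12831727]), 'orientation': array([  47.44660712,   -0.55101344, -146.57200046])}
top {'K': array([[617.41113158,   0.        , 316.04004331],
       [  0.        , 617.41113158, 241.59251952],
       [  0.        ,   0.        ,   1.        ]]), 'k1': -0.1300097584094969, 'eye': array([-0.54238178,  0.01511653,  1.40299974]), 'orientation': array([ 3.76128812e+01,  9.04638140e-02, -9.43352751e+01])}
```

View pics/side0.png

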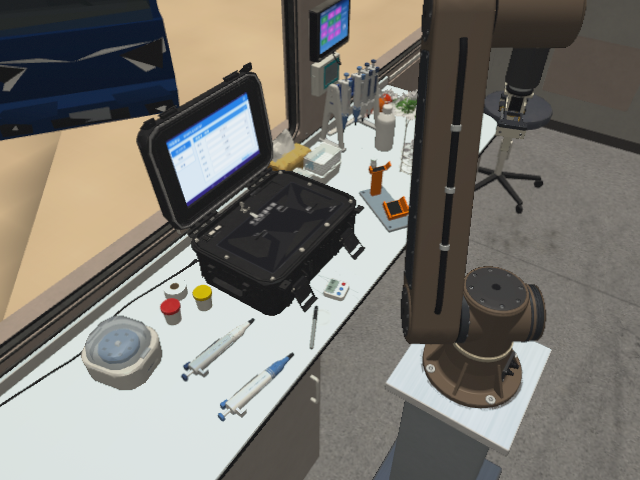

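View pics/top0.png

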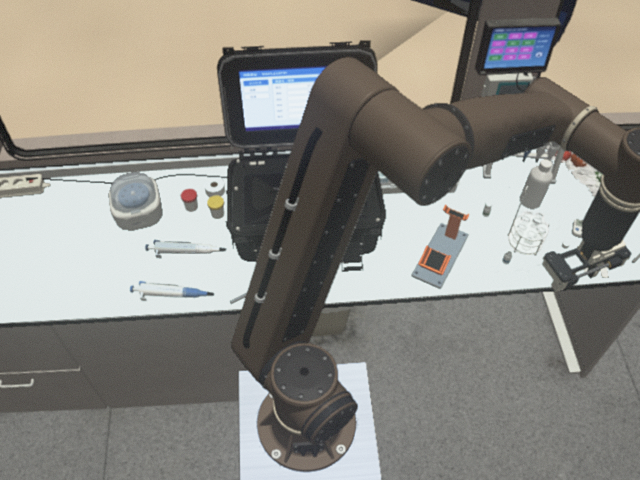

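The blue pipette is the nearer one, at about side (257,385) and top (170,291). The cradle is at about side (388,195) and top (443,250). Next I measure both with masks and depth.

```bash
cat > h.py <<'E'
import numpy as np,cv2
from scipy.spatial.transform import Rotation as R
from plant import camera_info
def pix2world(n,uv,d):
    ci=camera_info(n);K=ci["K"];uv=np.asarray(uv,float).reshape(-1,2)
    s=np.c_[(uv[:,0]-K[0,2])/K[0,0],(uv[:,1]-K[1,2])/K[1,1]]
    rd=np.hypot(*s.T);r=rd.copy()
    for _ in range(30): r=rd/(1+ci["k1"]*r*r)
    s=s*(r/np.maximum(rd,1e-9))[:,None]
    dirs=np.c_[s[:,0],-s[:,1],-np.ones(len(s))]
    M=R.from_euler('xyz',ci["orientation"],degrees=True).as_matrix()
    return ci["eye"],dirs@M.T
def cloud(n,p,d):
    v,u=np.mgrid[:480,:640];uv=np.c_[u.ravel(),v.ravel()]
    e,w=pix2world(n,uv,d);P=e+w*d.reshape(-1,1);P[d.ravel()==0]=np.nan
    return P.reshape(480,640,3)
def plane(n,uv,z):
    e,w=pix2world(n,uv,0);t=(z-e[2])/w[:,2];return e+w*t[:,None]
E
python3 - <<'E'
from h import *
for n in("side","top"):
    a=np.load(n+"0.npz");p,d=a["p"],a["d"];P=cloud(n,p,d)
    hsv=cv2.cvtColor(p,cv2.COLOR_RGB2HSV)
    z=P[...,2]
    tb=(abs(z)<.02)&(P[...,0]>.3)&(P[...,0]<.8);print(n,"table z",np.nanmedian(z[tb]))
    org=(hsv[...,0]<14)&(hsv[...,1]>170)&(hsv[...,2]>90)
    blue=(abs(hsv[...,0].astype(int)-108)<14)&(hsv[...,1]>110)&(hsv[...,2]>50)
    for nm,m in(("org",org),("blue",blue)):
        k,l,st,c=cv2.connectedComponentsWithStats(m.astype(np.uint8),connectivity=8)
        for i in range(1,k):
            if st[i,4]>25:
                q=P[l==i];print(nm,st[i],c[i].round(1),np.nanmedian(q,0).round(3),np.nanmin(q,0).round(3),np.nanmax(q,0).round(3))
    print("case",[P[v,u].round(3).tolist() for u,v in ([(275,230),(320,200),(350,205)] if n=="side" else [(240,200),(370,230),(350,205)])])
    x0,y0,x1,y1=(170,310,310,430) if n=="side" else (110,220,250,310)
    cv2.imwrite(f"pics/pip_{n}.png",cv2.resize(p[y0:y1,x0:x1,::-1],None,fx=5,fy=5,interpolation=cv2.INTER_CUBIC))
    x0,y0,x1,y1=(350,150,420,240) if n=="side" else (400,190,490,300)
    cv2.imwrite(f"pics/cr_{n}.png",cv2.resize(p[y0:y1,x0:x1,::-1],None,fx=5,fy=5,interpolation=cv2.INTER_CUBIC))
E
```

```text
side table z 0.0010954298662798623
org [379  95  13  17  67] [383.6 101.1] [ 0.759 -0.933  0.06 ] [ 0.743 -0.997  0.027] [ 0.775 -0.887  0.074]
org [384 162   7   8  27] [387.  165.3] [ 0.495 -0.472  0.125] [ 0.482 -0.479  0.111] [ 0.503 -0.462  0.139]
org [369 169  14  26 220] [375.7 182.2] [ 0.514 -0.443  0.07 ] [ 0.501 -0.462  0.014] [ 0.537 -0.408  0.136]
org [383 197  26  23 173] [398.4 208.9] [ 0.396 -0.391  0.053] [ 0.366 -0.419  0.033] [ 0.441 -0.332  0.077]
org [161 299  19  16 223] [170.1 306.2] [0.695 0.302 0.059] [0.673 0.276 0.048] [0.719 0.323 0.066]
blue [319   0  30  54 636] [335.4  24.5] [ 0.809 -0.657  0.444] [ 0.801 -0.735  0.378] [ 0.817 -0.543  0.514]
blue [  0  14 162  26 451] [74.3 29.1] [nan nan nan] [nan nan nan] [nan nan nan]
blue [   0   78  177   36 1971] [94.2 95.5] [nan nan nan] [nan nan nan] [nan nan nan]
blue [349  78   5  17  35] [351.4  84.7] [ 0.781 -0.717  0.237] [ 0.748 -0.737  0.178] [ 0.787 -0.655  0.262]
blue [166  92  83  58 789] [205.7 120.8] [ 0.812 -0.024  0.394] [ 0.803 -0.197  0.38 ] [0.821 0.121 0.414]
blue [193 105  54  37 259] [220.3 1
[... 405 characters left out ...]
   42 1159] [525.3  48.9] [ 0.813 -0.677  0.432] [ 0.8   -0.728  0.372] [ 0.822 -0.543  0.51 ]
blue [239  66  86  12 554] [282.4  71.4] [ 0.813 -0.     0.391] [ 0.244 -0.108  0.374] [0.822 0.12  0.813]
blue [294  77  23   5  77] [304.5  79.1] [ 0.809 -0.053  0.365] [ 0.802 -0.086  0.356] [ 0.816 -0.026  0.372]
blue [244  80  24   6 109] [255.7  82.3] [0.808 0.076 0.362] [0.801 0.046 0.351] [0.817 0.109 0.374]
blue [263 127  19   3  32] [271.3 127.8] [0.785 0.046 0.218] [0.78  0.016 0.213] [0.794 0.067 0.221]
case [[0.593, 0.14, 0.134], [0.456, -0.2, 0.14], [0.153, -0.095, 0.596]]<stdin>:13: RuntimeWarning: All-NaN slice encountered
  return fnb._ureduce(a, func=_nanmedian, keepdims=keepdims,
```

View pics/pip_side.png

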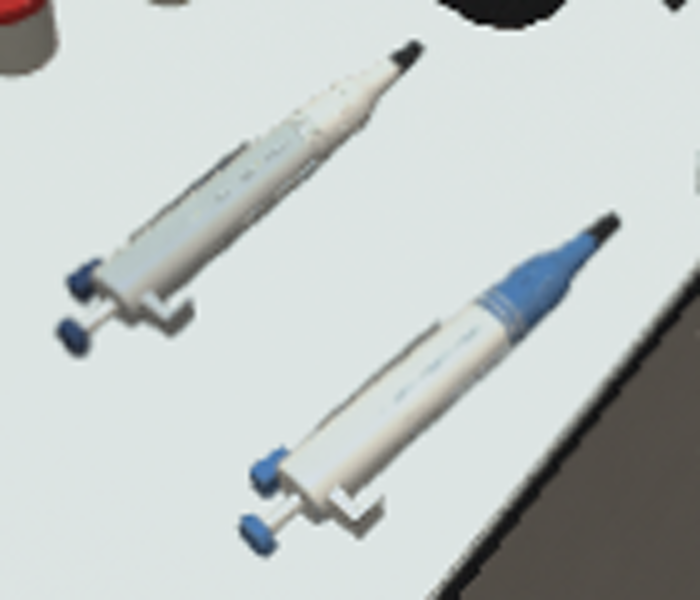

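View pics/pip_top.png

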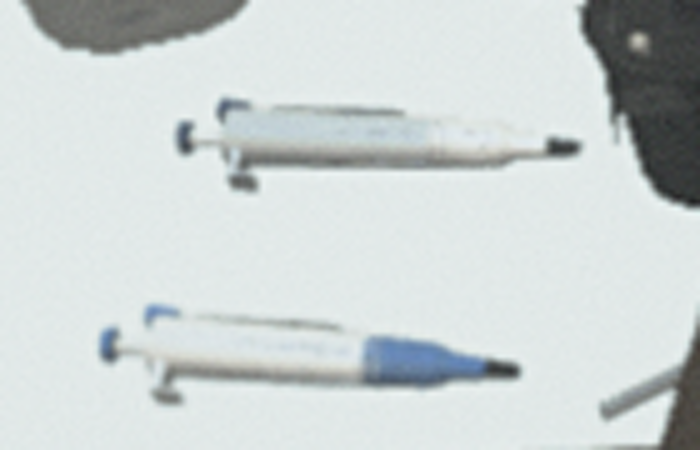

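View pics/cr_side.png

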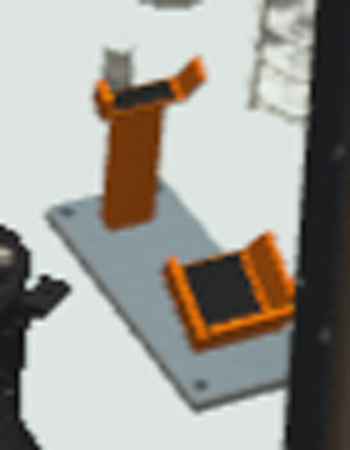

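View pics/cr_top.png

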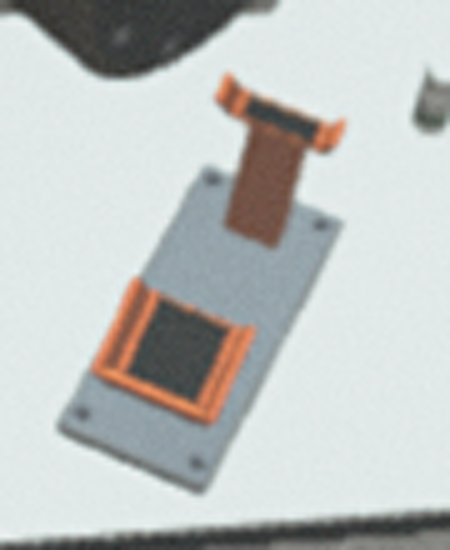

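Run:
```python
from h import *
T=lambda *a:[(x/5+110,y/5+220) for x,y in a]
S=lambda *a:[(x/5+170,y/5+310) for x,y in a]
print("plunger,tip top",plane("top",T((109,345),(519,370)),.015).round(4).tolist())
print("plunger,tip side",plane("side",S((257,535),(615,222)),.015).round(4).tolist())
# pipette cloud
for n in("side","top"):
    a=np.load(n+"0.npz");p,d=a["p"],a["d"];P=cloud(n,p,d)
    ax=plane(n,(T((109,345),(519,370)) if n=="top" else S((257,535),(615,222))),.015)
    pl,tip=ax;u=(pl-tip)[:2];L=np.linalg.norm(u);u/=L;v=np.array([-u[1],u[0]])
    q=P.reshape(-1,3);rel=q[:,:2]-tip[:2];s=rel@u;t=rel@v
    m=(q[:,2]>.012)&(s>-.01)&(s<.26)&(abs(t)<.05)
    print(n,"L",L,"yaw",np.degrees(np.arctan2(u[1],u[0])),"org",(tip[:2]+.12*u).round(4))
    for lo in np.arange(0,.24,.02):
        k=m&(s>=lo)&(s<lo+.02)
        if k.sum()>4: print(round(lo,2),k.sum(),"t",np.percentile(t[k],[3,50,97]).round(4),"zmax",np.percentile(q[k,2],97).round(4))
    # colored silhouettes: non-table color
T=lambda *a:[(x/5+400,y/5+190) for x,y in a]
S=lambda *a:[(x/5+350,y/5+150) for x,y in a]
for n,F,up,lo in(("top",T,(282,118),(180,347)),("side",S,(143,95),(224,290))):
    a=plane(n,F(up),.1145)[0];b=plane(n,F(lo),.044)[0];w=a-b
    print(n,a.round(4),b.round(4),"yaw",np.degrees(np.arctan2(w[1],w[0])),np.hypot(*w[:2]))
print("top low pad corners",plane("top",T((155,292),(230,320),(205,402),(130,372)),.044).round(4).tolist())
print("base corners top",plane("top",T((207,168),(343,222),(205,492),(60,430)),.006).round(4).tolist())
print("base corners side",plane("side",S((47,212),(165,185),(197,410)),.006).round(4).tolist())
print("wall tops top upper", plane("top",T((228,78),(342,124)),.1395).round(4).tolist())
```

```text
plunger,tip top [[0.4006, 0.4472, 0.015], [0.3686, 0.2226, 0.015]]
plunger,tip side [[0.4032, 0.4464, 0.015], [0.3685, 0.2234, 0.015]]
side L 0.22565942287599677 yaw 81.16310129441776 org [0.3869 0.342 ]
0.0 35 t [-0.0058 -0.0008  0.003 ] zmax 0.0269
0.02 44 t [-0.0076  0.0005  0.0057] zmax 0.0269
0.04 77 t [-0.0112  0.0027  0.0105] zmax 0.0327
0.06 91 t [-0.013   0.0026  0.0113] zmax 0.0327
0.08 102 t [-0.0139  0.003   0.0122] zmax 0.033
0.1 123 t [-0.0197  0.0018  0.013 ] zmax 0.0342
0.12 134 t [-0.0191  0.0023  0.0138] zmax 0.0328
0.14 127 t [-0.0186  0.003   0.0142] zmax 0.0322
0.16 130 t [-0.0171  0.0042  0.0153] zmax 0.0331
0.18 179 t [-0.0192  0.0085  0.0307] zmax 0.0328
0.2 102 t [-0.0229 -0.0022  0.0126] zmax 0.0312
0.22 44 t [-0.0066  0.0027  0.0098] zmax 0.0287
top L 0.2268169071788539 yaw 81.89135262178586 org [0.3855 0.3414]
0.0 20 t [-0.0039  0.0005  0.0054] zmax 0.0231
0.02 36 t [-0.0065  0.0019  0.0079] zmax 0.0232
0.04 70 t [-0.0103  0.0041  0.0121] zmax 0.0281
0.06 68 t [-0.0099  0.0057  0.0136] zmax 0.03
0.08 78 t [-0.0125  0.0032  0.0153] zmax 0.0294
0.1 86 t [-0.
[... 237 characters left out ...]
-0.0219 -0.006   0.0096] zmax 0.0255
0.22 21 t [-0.0078 -0.0008  0.0064] zmax 0.0263
top [ 0.5149 -0.4499  0.1145] [ 0.4155 -0.3839  0.044 ] yaw -33.597548716490046 0.11936498923782032
side [ 0.5139 -0.4536  0.1145] [ 0.4132 -0.3884  0.044 ] yaw -32.9336001453459 0.11989737927984927
top low pad corners [[0.4537, -0.3772, 0.044], [0.4314, -0.4151, 0.044], [0.3782, -0.3904, 0.044], [0.4011, -0.3534, 0.044]]
base corners top [[0.5693, -0.4362, 0.006], [0.5233, -0.5078, 0.006], [0.3451, -0.39, 0.006], [0.3918, -0.3179, 0.006]]
base corners side [[0.5694, -0.4394, 0.006], [0.5182, -0.5102, 0.006], [0.3908, -0.3184, 0.006]]
wall tops top upper [[0.5247, -0.4174, 0.1395], [0.4878, -0.4727, 0.1395]]
```

```bash
cat > go.py <<'E'
import sys,numpy as np
from scipy.spatial.transform import Rotation as R
from plant import r
# usage: go.py x y z yaw ; delta in tool axes from measured pose
s=r.get_state();M=R.from_euler('xyz',s["eef_rot"],degrees=True)
yaw=s["eef_rot"][2]
print("t",round(s["time_s"],2),"tcp",s["tcp_pos"].round(4),"rpy",s["eef_rot"].round(2),"F",s["contact_force"].round(1),"w",round(s["gripper_width"],4),"q",s["joints"].round(1))
a=list(map(float,sys.argv[1:]))
for i in range(0,len(a),4):
    d=np.array(a[i:i+3])-s["tcp_pos"]
    dy=(a[i+3]-yaw+180)%360-180
    print("tool d",M.inv().apply(d).round(4),"turn",round(-np.radians(dy),4),"len",np.linalg.norm(d).round(3))
E
python3 go.py 0.39 -0.49 0.30 57
```

```text
t 0.1 tcp [ 0.1992 -0.6445  0.2427] rpy [-8.992e+01  1.000e-02  1.717e+01] F [-0.6 -0.4 -0.5] w 0.0877 q [-56.3  20.6   0.6  -0.  -70.1 -16.5]
tool d [ 0.2279 -0.0572  0.0914] turn -0.6951 len 0.252
```

>>> {"fn": "apply_moves", "kwargs": {"deltas": [{"tx":0.045,"ty":-0.012,"tz":0.018,"turn":-0.14,"gripper":0.087},{"tx":0.09,"ty":-0.024,"tz":0.036,"turn":-0.28},{"tx":0.135,"ty":-0.036,"tz":0.054,"turn":-0.42},{"tx":0.18,"ty":-0.048,"tz":0.072,"turn":-0.56},{"tx":0.225,"ty":-0.06,"tz":0.09,"turn":-0.7}]}}

```text
invalid input at $.deltas[1]: expected keys tx, ty, tz, turn, gripper
```

```bash
python3 go.py 0.48 -0.26 0.30 80  .51 -.01 .3 81
```

```text
t 0.1 tcp [ 0.1992 -0.6445  0.2427] rpy [-8.992e+01  1.000e-02  1.717e+01] F [-0.6 -0.4 -0.5] w 0.0877 q [-56.3  20.6   0.6  -0.  -70.1 -16.5]
tool d [ 0.3818 -0.0569  0.2845] turn -1.0965 len 0.48
tool d [ 0.4843 -0.0566  0.5145] turn -1.114 len 0.709
```

>>> {"fn": "apply_moves", "kwargs": {"deltas": [{"tx":0.045,"ty":-0.012,"tz":0.018,"turn":-0.14,"gripper":0.087},{"tx":0.09,"ty":-0.024,"tz":0.036,"turn":-0.28,"gripper":0.087},{"tx":0.135,"ty":-0.036,"tz":0.054,"turn":-0.42,"gripper":0.087},{"tx":0.18,"ty":-0.048,"tz":0.072,"turn":-0.56,"gripper":0.087},{"tx":0.225,"ty":-0.06,"tz":0.09,"turn":-0.7,"gripper":0.087}]}}

```text
time_s: 0.6
tcp_pos: [0.3888, -0.4909, 0.3038]
eef_rot: [-90.0, -0.0, 57.6]
contact_force: [0.7, -0.7, -0.3]
gripper_width: 0.087
```

```bash
python3 go.py 0.48 -0.26 0.30 80  .51 -.01 .3 81
```

```text
t 0.6 tcp [ 0.3888 -0.4909  0.3038] rpy [-8.997e+01 -1.000e-02  5.760e+01] F [ 0.7 -0.7 -0.3] w 0.087 q [-33.8  14.2  -0.4  -0.  -75.4   1.4]
tool d [0.2438 0.0038 0.0467] turn -0.3909 len 0.248
tool d [0.471  0.0039 0.1553] turn -0.4084 len 0.496
```

>>> {"fn": "apply_moves", "kwargs": {"deltas": [{"tx":0.048,"ty":0,"tz":0.01,"turn":-0.08,"gripper":0.087},{"tx":0.097,"ty":0,"tz":0.019,"turn":-0.16,"gripper":0.087},{"tx":0.146,"ty":0,"tz":0.028,"turn":-0.24,"gripper":0.087},{"tx":0.195,"ty":0,"tz":0.037,"turn":-0.32,"gripper":0.087},{"tx":0.244,"ty":0,"tz":0.047,"turn":-0.415,"gripper":0.087}]}}

```text
time_s: 1.1
tcp_pos: [0.4803, -0.2598, 0.3034]
eef_rot: [-90.0, -0.0, 81.3]
contact_force: [0.6, 0.4, 0.3]
gripper_width: 0.0867
```

```bash
python3 go.py .49 -.02 .3 81.5
```

```text
t 1.1 tcp [ 0.4803 -0.2598  0.3034] rpy [-8.998e+01 -1.000e-02  8.125e+01] F [0.6 0.4 0.3] w 0.0867 q [ -7.8   6.4 -10.2  -0.  -73.4  -0.9]
tool d [0.2384 0.0034 0.0268] turn -0.0043 len 0.24
```

>>> {"fn": "apply_moves", "kwargs": {"deltas": [{"tx":0.048,"ty":0,"tz":0.006,"turn":0,"gripper":0.087},{"tx":0.096,"ty":0,"tz":0.012,"turn":0,"gripper":0.087},{"tx":0.144,"ty":0,"tz":0.018,"turn":0,"gripper":0.087},{"tx":0.192,"ty":0,"tz":0.023,"turn":0,"gripper":0.087},{"tx":0.24,"ty":0,"tz":0.028,"turn":-0.004,"gripper":0.087}]}}

```text
time_s: 1.6
tcp_pos: [0.4891, -0.0184, 0.3036]
eef_rot: [-90.0, -0.0, 81.3]
contact_force: [0.9, -0.5, 0.0]
gripper_width: 0.087
```

```bash
python3 go.py .43 .2 .28 81.5
```

```text
t 1.6 tcp [ 0.4891 -0.0184  0.3036] rpy [-9.00e+01 -1.00e-02  8.13e+01] F [ 0.9 -0.5  0. ] w 0.087 q [ 20.9   0.7 -16.4  -0.  -73.  -29.6]
tool d [0.207  0.0236 0.0915] turn -0.0036 len 0.228
```

>>> {"fn": "apply_moves", "kwargs": {"deltas": [{"tx":0.042,"ty":0.004,"tz":0.018,"turn":0,"gripper":0.087},{"tx":0.084,"ty":0.008,"tz":0.036,"turn":0,"gripper":0.087},{"tx":0.126,"ty":0.014,"tz":0.054,"turn":0,"gripper":0.087},{"tx":0.168,"ty":0.02,"tz":0.073,"turn":0,"gripper":0.087},{"tx":0.207,"ty":0.024,"tz":0.092,"turn":-0.004,"gripper":0.087}]}}

```text
time_s: 2.1
tcp_pos: [0.4289, 0.1999, 0.2791]
eef_rot: [-90.0, 0.0, 81.5]
contact_force: [1.4, 0.3, 0.6]
gripper_width: 0.0874
```

```bash
python3 go.py .387 .345 .15 81.5
```

```text
t 2.1 tcp [0.4289 0.1999 0.2791] rpy [-8.998e+01  1.000e-02  8.154e+01] F [1.4 0.3 0.6] w 0.0874 q [ 48.9  -0.2 -20.4  -0.  -69.8 -57.3]
tool d [0.1374 0.1291 0.0628] turn 0.0006 len 0.199
```

>>> {"fn": "apply_moves", "kwargs": {"deltas": [{"tx":0.03,"ty":0.026,"tz":0.014,"turn":0,"gripper":0.087},{"tx":0.06,"ty":0.052,"tz":0.028,"turn":0,"gripper":0.087},{"tx":0.09,"ty":0.08,"tz":0.042,"turn":0,"gripper":0.087},{"tx":0.12,"ty":0.106,"tz":0.056,"turn":0,"gripper":0.087},{"tx":0.1375,"ty":0.129,"tz":0.063,"turn":0,"gripper":0.087}]}}

```text
time_s: 2.6
tcp_pos: [0.387, 0.3452, 0.1491]
eef_rot: [-90.0, 0.0, 81.6]
contact_force: [0.5, 0.8, -0.6]
gripper_width: 0.0871
```

```bash
python3 go.py .387 .345 .020 81.5
python3 - <<'E'
from h import *
from plant import capture
p,d=capture("side");cv2.imwrite("pics/side1.png",cv2.resize(p[280:440,150:350,::-1],None,fx=4,fy=3.75))
E
```

```text
t 2.6 tcp [0.387  0.3452 0.1491] rpy [-8.998e+01  3.000e-02  8.160e+01] F [ 0.5  0.8 -0.6] w 0.0871 q [ 63.4  10.8 -26.3  -0.  -52.9 -71.8]
tool d [-1.000e-04  1.291e-01 -1.000e-04] turn 0.0017 len 0.129
```

View pics/side1.png

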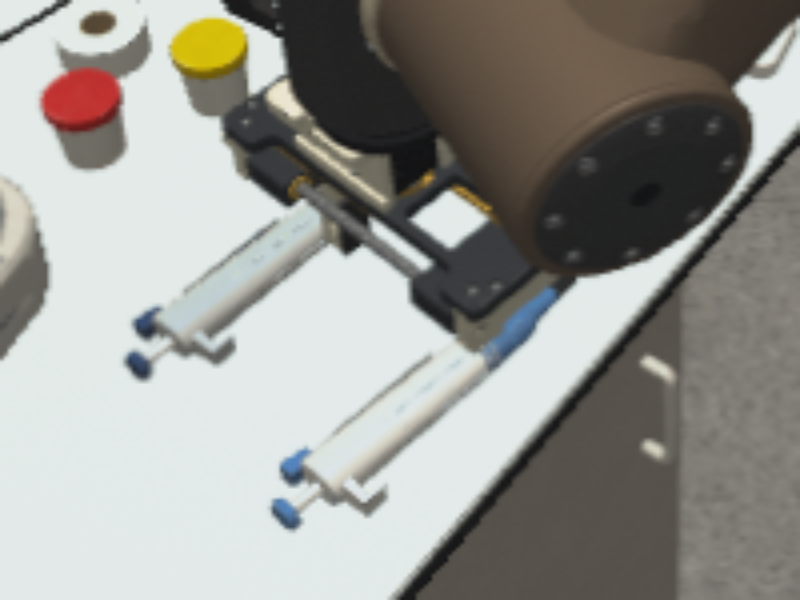

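The gripper is square to the blue handle, above crop (450,300), and both pipettes are undisturbed. Descending.

>>> {"fn": "apply_moves", "kwargs": {"deltas": [{"tx":0,"ty":0.03,"tz":0,"turn":0,"gripper":0.087},{"tx":0,"ty":0.06,"tz":0,"turn":0,"gripper":0.087},{"tx":0,"ty":0.09,"tz":0,"turn":0,"gripper":0.087},{"tx":0,"ty":0.115,"tz":0,"turn":0,"gripper":0.087},{"tx":0,"ty":0.128,"tz":0,"turn":0,"gripper":0.087}]}}

```text
time_s: 3.15
tcp_pos: [0.3873, 0.3422, 0.0202]
eef_rot: [-89.9, 0.2, 81.5]
contact_force: [0.5, -0.4, 0.6]
gripper_width: 0.0871
```

>>> {"fn": "apply_moves", "kwargs": {"deltas": [{"tx":0,"ty":0,"tz":0,"turn":0,"gripper":0.04},{"tx":0,"ty":0,"tz":0,"turn":0,"gripper":0.02},{"tx":0,"ty":0,"tz":0,"turn":0,"gripper":0.01},{"tx":0,"ty":0,"tz":0,"turn":0,"gripper":0.01},{"tx":0,"ty":0,"tz":0,"turn":0,"gripper":0.01}], "newtons": 20}}

```text
time_s: 3.65
tcp_pos: [0.3883, 0.3439, 0.0234]
eef_rot: [-90.0, -0.1, 81.5]
contact_force: [-0.8, 0.1, -1.0]
gripper_width: 0.0525
```

>>> {"fn": "apply_moves", "kwargs": {"deltas": [{"tx":0,"ty":0,"tz":0,"turn":0,"gripper":0.01},{"tx":0,"ty":0,"tz":0,"turn":0,"gripper":0.01},{"tx":0,"ty":0,"tz":0,"turn":0,"gripper":0.01},{"tx":0,"ty":0,"tz":0,"turn":0,"gripper":0.01},{"tx":0,"ty":0,"tz":0,"turn":0,"gripper":0.01}], "newtons": 20}}

```text
time_s: 4.15
tcp_pos: [0.3882, 0.3437, 0.0228]
eef_rot: [-90.0, -0.0, 81.5]
contact_force: [-0.1, -0.3, 4.7]
gripper_width: 0.0334
```

```bash
python3 go.py .387 .345 .12 81.5
```

```text
t 4.15 tcp [0.3882 0.3437 0.0228] rpy [-9.001e+01 -2.000e-02  8.153e+01] F [-0.1 -0.3  4.7] w 0.0334 q [ 63.2  20.7 -33.9   0.  -35.4 -71.7]
tool d [ 0.0012 -0.0972  0.0013] turn 0.0005 len 0.097
```

>>> {"fn": "apply_moves", "kwargs": {"deltas": [{"tx":0,"ty":0,"tz":0,"turn":0,"gripper":0.01},{"tx":0,"ty":-0.01,"tz":0,"turn":0,"gripper":0.01},{"tx":0,"ty":-0.025,"tz":0,"turn":0,"gripper":0.01},{"tx":0,"ty":-0.05,"tz":0,"turn":0,"gripper":0.01},{"tx":0,"ty":-0.08,"tz":0,"turn":0,"gripper":0.01}], "newtons": 25}}

```text
time_s: 4.65
tcp_pos: [0.3874, 0.3426, 0.1028]
eef_rot: [-89.9, 0.1, 81.5]
contact_force: [-0.9, 0.6, -1.0]
gripper_width: 0.0326
```

```bash
python3 go.py .41 .24 .28 71.5
python3 - <<'E'
from h import *
from plant import capture
p,d=capture("side");cv2.imwrite("pics/side2.png",cv2.resize(p[280:440,150:350,::-1],None,fx=4,fy=3.75))
E
```

```text
t 4.65 tcp [0.3874 0.3426 0.1028] rpy [-89.93   0.14  81.5 ] F [-0.9  0.6 -1. ] w 0.0326 q [ 63.2  13.9 -29.5  -0.  -46.7 -71.7]
tool d [-0.0986 -0.177  -0.0373] turn 0.1746 len 0.206
```

View pics/side2.png

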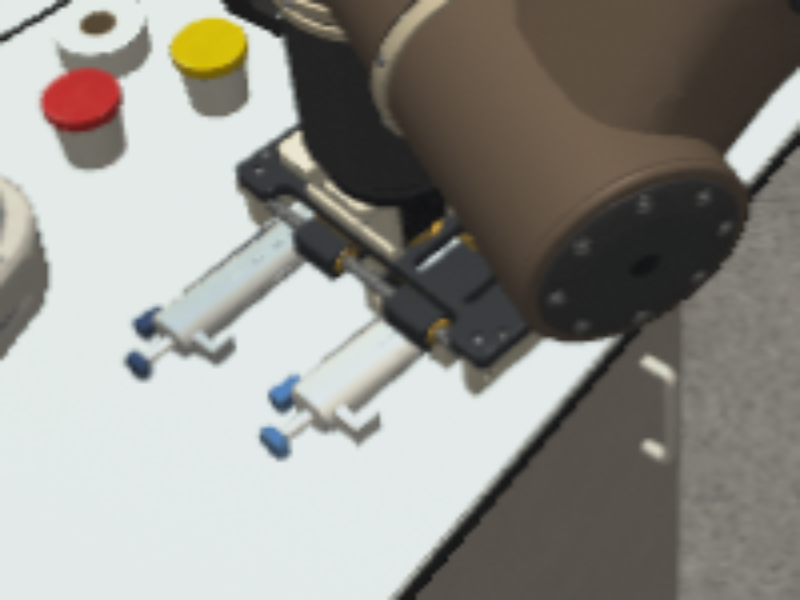

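>>> {"fn": "apply_moves", "kwargs": {"deltas": [{"tx":-0.01,"ty":-0.035,"tz":-0.006,"turn":0.03,"gripper":0.01},{"tx":-0.03,"ty":-0.07,"tz":-0.012,"turn":0.07,"gripper":0.01},{"tx":-0.052,"ty":-0.107,"tz":-0.02,"turn":0.11,"gripper":0.01},{"tx":-0.075,"ty":-0.144,"tz":-0.028,"turn":0.15,"gripper":0.01},{"tx":-0.099,"ty":-0.18,"tz":-0.037,"turn":0.2,"gripper":0.01}]}}

```text
time_s: 5.2
tcp_pos: [0.4096, 0.2389, 0.2844]
eef_rot: [-90.0, -0.0, 70.0]
contact_force: [1.0, 0.3, -1.1]
gripper_width: 0.0327
```

```bash
python3 go.py .47 0.04 .3 42
```

```text
t 5.2 tcp [0.4096 0.2389 0.2844] rpy [-8.999e+01 -3.000e-02  6.998e+01] F [ 1.   0.3 -1.1] w 0.0327 q [ 54.1  -0.3 -19.8  -0.  -70.5 -74.1]
tool d [-0.1662 -0.0157 -0.1248] turn 0.4884 len 0.208
```

>>> {"fn": "apply_moves", "kwargs": {"deltas": [{"tx":-0.033,"ty":-0.003,"tz":-0.025,"turn":0.1,"gripper":0.01},{"tx":-0.066,"ty":-0.006,"tz":-0.05,"turn":0.2,"gripper":0.01},{"tx":-0.099,"ty":-0.01,"tz":-0.075,"turn":0.3,"gripper":0.01},{"tx":-0.132,"ty":-0.013,"tz":-0.1,"turn":0.4,"gripper":0.01},{"tx":-0.165,"ty":-0.016,"tz":-0.125,"turn":0.5,"gripper":0.01}]}}

```text
time_s: 5.7
tcp_pos: [0.471, 0.0407, 0.2991]
eef_rot: [-90.0, -0.0, 41.2]
contact_force: [1.6, 0.9, -0.8]
gripper_width: 0.0329
```

```bash
python3 go.py .47 -0.17 .3 8
```

```text
t 5.7 tcp [0.471  0.0407 0.2991] rpy [-8.999e+01 -4.000e-02  4.119e+01] F [ 1.6  0.9 -0.8] w 0.0329 q [ 28.9  -0.9 -18.5  -0.  -72.4 -77.7]
tool d [-0.1395 -0.0011 -0.1579] turn 0.5794 len 0.211
```

>>> {"fn": "apply_moves", "kwargs": {"deltas": [{"tx":-0.028,"ty":0,"tz":-0.032,"turn":0.12,"gripper":0.01},{"tx":-0.056,"ty":0,"tz":-0.064,"turn":0.24,"gripper":0.01},{"tx":-0.084,"ty":0,"tz":-0.095,"turn":0.36,"gripper":0.01},{"tx":-0.112,"ty":0,"tz":-0.126,"turn":0.48,"gripper":0.01},{"tx":-0.14,"ty":0,"tz":-0.158,"turn":0.6,"gripper":0.01}]}}

```text
time_s: 6.2
tcp_pos: [0.47, -0.1703, 0.2989]
eef_rot: [-90.0, -0.0, 6.8]
contact_force: [1.4, 0.1, -1.1]
gripper_width: 0.0331
```

```bash
python3 go.py .49 -0.37 .3 -25
```

```text
t 6.2 tcp [ 0.47   -0.1703  0.2989] rpy [-8.998e+01 -2.000e-02  6.760e+00] F [ 1.4  0.1 -1.1] w 0.0331 q [  2.6   1.9 -15.7  -0.  -72.4 -85.9]
tool d [-0.0037 -0.0012 -0.2007] turn 0.5543 len 0.201
```

>>> {"fn": "apply_moves", "kwargs": {"deltas": [{"tx":0,"ty":0,"tz":-0.04,"turn":0.12,"gripper":0.01},{"tx":0,"ty":0,"tz":-0.08,"turn":0.24,"gripper":0.01},{"tx":0,"ty":0,"tz":-0.12,"turn":0.36,"gripper":0.01},{"tx":-0.002,"ty":0,"tz":-0.16,"turn":0.48,"gripper":0.01},{"tx":-0.004,"ty":0,"tz":-0.2,"turn":0.6,"gripper":0.01}]}}

```text
time_s: 6.7
tcp_pos: [0.4909, -0.3692, 0.2985]
eef_rot: [-90.0, 0.0, -27.6]
contact_force: [1.1, 0.3, -0.2]
gripper_width: 0.0328
```

```bash
python3 go.py .4928 -0.437 .2 -33.5
```

```text
t 6.7 tcp [ 0.4909 -0.3692  0.2985] rpy [-8.998e+01  3.000e-02 -2.764e+01] F [ 1.1  0.3 -0.2] w 0.0328 q [-18.8  13.2  -2.4  -0.  -74.4 -98.9]
tool d [ 0.0332  0.0985 -0.0592] turn 0.1024 len 0.12
```

>>> {"fn": "apply_moves", "kwargs": {"deltas": [{"tx":0.006,"ty":0.02,"tz":-0.012,"turn":0.02,"gripper":0.01},{"tx":0.013,"ty":0.04,"tz":-0.024,"turn":0.04,"gripper":0.01},{"tx":0.02,"ty":0.06,"tz":-0.036,"turn":0.06,"gripper":0.01},{"tx":0.027,"ty":0.08,"tz":-0.048,"turn":0.08,"gripper":0.01},{"tx":0.033,"ty":0.098,"tz":-0.059,"turn":0.103,"gripper":0.01}]}}

```text
time_s: 7.2
tcp_pos: [0.493, -0.4355, 0.1994]
eef_rot: [-90.0, 0.1, -33.3]
contact_force: [-0.2, 0.5, -0.9]
gripper_width: 0.0332
```

```bash
python3 go.py .4928 -0.437 .150 -33.5
python3 - <<'E'
from h import *
from plant import capture
for n,(x0,y0,x1,y1) in(("side",(330,130,450,230)),("top",(390,170,520,290))):
    p,d=capture(n);np.savez(n+"3.npz",p=p,d=d);cv2.imwrite(f"pics/{n}3.png",cv2.resize(p[y0:y1,x0:x1,::-1],None,fx=5,fy=5,interpolation=cv2.INTER_CUBIC))
E
```

```text
t 7.2 tcp [ 0.493  -0.4355  0.1994] rpy [-8.998e+01  7.000e-02 -3.332e+01] F [-0.2  0.5 -0.9] w 0.0332 q [-24.5  20.6  -5.1  -0.  -64.3 -98.8]
tool d [ 0.0007  0.0494 -0.0013] turn 0.0032 len 0.049
```

View pics/side3.png

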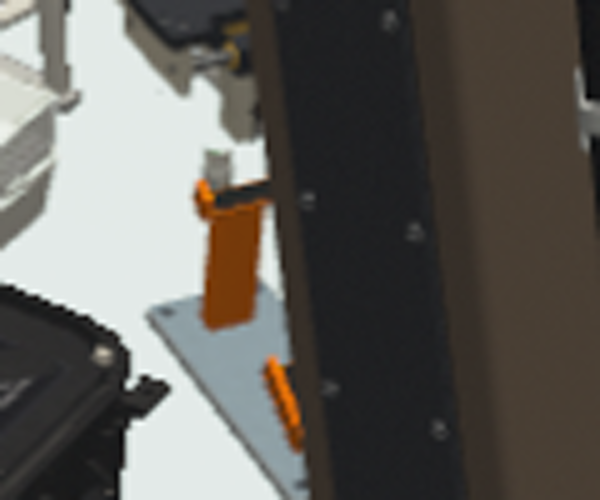

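View pics/top3.png

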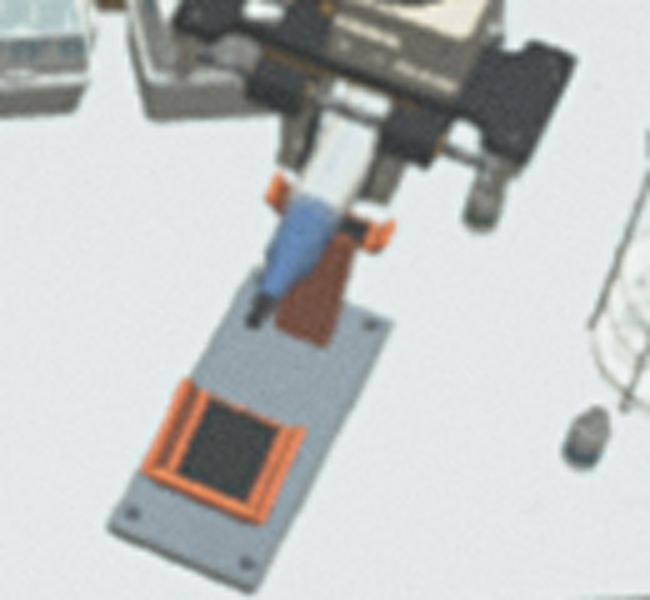

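```bash
cat > meas.py <<'E'
import sys
from h import *
# blue mask centreline vs cradle frame
def blue(n,f,roi):
    a=np.load(f);p,d=a["p"],a["d"];P=cloud(n,p,d);hsv=cv2.cvtColor(p,cv2.COLOR_RGB2HSV)
    m=(abs(hsv[...,0].astype(int)-108)<14)&(hsv[...,1]>100)&(hsv[...,2]>50)
    k=np.zeros_like(m);x0,y0,x1,y1=roi;k[y0:y1,x0:x1]=1
    return P[m&k]
c=np.radians(-33.5);O=np.array([.4761,-.4260,.105])
ah=np.array([np.cos(c),np.sin(c),0]);yh=np.array([-np.sin(c),np.cos(c),0]);zh=np.array([0,0,1.])
def hor(q): return np.c_[(q-O)@ah,(q-O)@yh,(q-O)@zh]
def crd(q):
    h=hor(q);return np.c_[h[:,0]*.8660+h[:,2]*.5,h[:,1],-h[:,0]*.5+h[:,2]*.8660]
E
python3 - <<'E'
from meas import *
q=blue("top","top3.npz",(420,190,470,240));h=hor(q);h=h[np.isfinite(h).all(1)];h=h[h[:,2]>.05]
print(len(h))
for lo in np.arange(h[:,0].min(),h[:,0].max(),.01):
    k=(h[:,0]>=lo)&(h[:,0]<lo+.01)
    if k.sum()>3:print(round(lo,3),k.sum(),"y",np.percentile(h[k,1],[5,50,95]).round(4),"z",np.percentile(h[k,2],[5,50,95]).round(4))
def F(*a):return [(x/5+390,y/5+170) for x,y in a]
for z in(.185,.193,.20): print(z,(hor(plane("top",F((254,322),(303,235)),z))*1e3).round(1).tolist())
E
```

```text
65
-0.087 6 y [-0.0015  0.0005  0.0042] z [0.0874 0.0926 0.0935]
-0.077 9 y [-0.0018  0.0021  0.0045] z [0.0857 0.0884 0.0926]
-0.067 17 y [-0.0021  0.0033  0.0074] z [0.0877 0.0935 0.097 ]
-0.057 15 y [-0.0037 -0.0004  0.005 ] z [0.0905 0.0939 0.0977]
-0.047 12 y [-0.0033  0.0007  0.006 ] z [0.0912 0.095  0.0989]
-0.037 6 y [-0.0032  0.0018  0.0048] z [0.0936 0.0942 0.0969]
0.185 [[-101.0, 0.5, 80.0], [-35.0, -0.2, 80.0]]
0.193 [[-107.5, -0.7, 88.0], [-42.0, -1.4, 88.0]]
0.2 [[-113.2, -1.9, 95.0], [-48.0, -2.6, 95.0]]
```

The top view shows the blue lower part at crop (303,235), with the tip at (254,322). It lies along the cradle's centre line to within about 2 mm, held level and about 20 mm up-slope. I'm lowering to just above the upper fork, then easing the grip so the fork tips it.

>>> {"fn": "apply_moves", "kwargs": {"deltas": [{"tx":0,"ty":0.012,"tz":0,"turn":0,"gripper":0.01},{"tx":0,"ty":0.024,"tz":0,"turn":0.003,"gripper":0.01},{"tx":0,"ty":0.036,"tz":0,"turn":0.003,"gripper":0.01},{"tx":0,"ty":0.048,"tz":0,"turn":0.003,"gripper":0.01},{"tx":0,"ty":0.052,"tz":0,"turn":0.003,"gripper":0.01}]}}

```text
time_s: 7.8
tcp_pos: [0.4929, -0.4345, 0.1468]
eef_rot: [-90.0, 0.1, -33.4]
contact_force: [-0.3, -0.3, -1.1]
gripper_width: 0.0331
```

>>> {"fn": "apply_moves", "kwargs": {"deltas": [{"tx":0,"ty":0,"tz":0,"turn":0,"gripper":0.01},{"tx":0,"ty":0.002,"tz":0,"turn":0,"gripper":0.01},{"tx":0,"ty":0.004,"tz":0,"turn":0,"gripper":0.01},{"tx":0,"ty":0.006,"tz":0,"turn":0,"gripper":0.01},{"tx":0,"ty":0.008,"tz":0,"turn":0,"gripper":0.01}], "newtons": 8}}

```text
time_s: 8.3
tcp_pos: [0.4947, -0.4357, 0.1443]
eef_rot: [-90.0, -0.2, -33.3]
contact_force: [-4.4, 10.6, 25.6]
gripper_width: 0.033
```

```bash
python3 go.py .4928 -0.437 .150 -33.5
python3 - <<'E'
from h import *
from plant import capture
for n,(x0,y0,x1,y1) in(("side",(330,130,450,230)),("top",(390,170,520,290))):
    p,d=capture(n);np.savez(n+"4.npz",p=p,d=d);cv2.imwrite(f"pics/{n}4.png",cv2.resize(p[y0:y1,x0:x1,::-1],None,fx=5,fy=5,interpolation=cv2.INTER_CUBIC))
E
```

```text
t 8.3 tcp [ 0.4947 -0.4357  0.1443] rpy [-90.02  -0.23 -33.34] F [-4.4 10.6 25.6] w 0.033 q [-24.4  23.2  -9.    0.1 -57.6 -98.9]
tool d [-0.0009 -0.0057 -0.0021] turn 0.0028 len 0.006
```

View pics/side4.png

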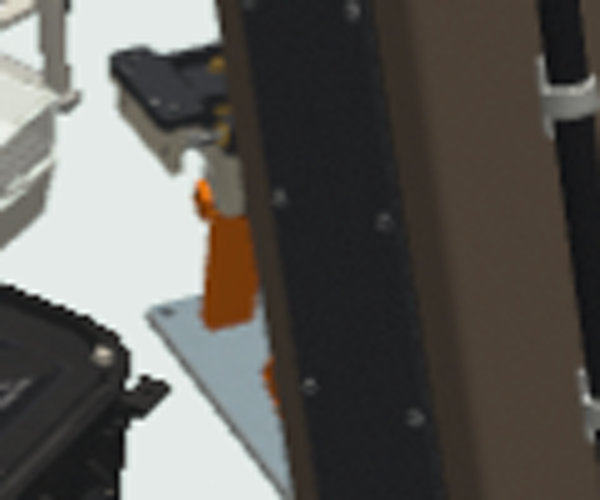

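View pics/top4.png

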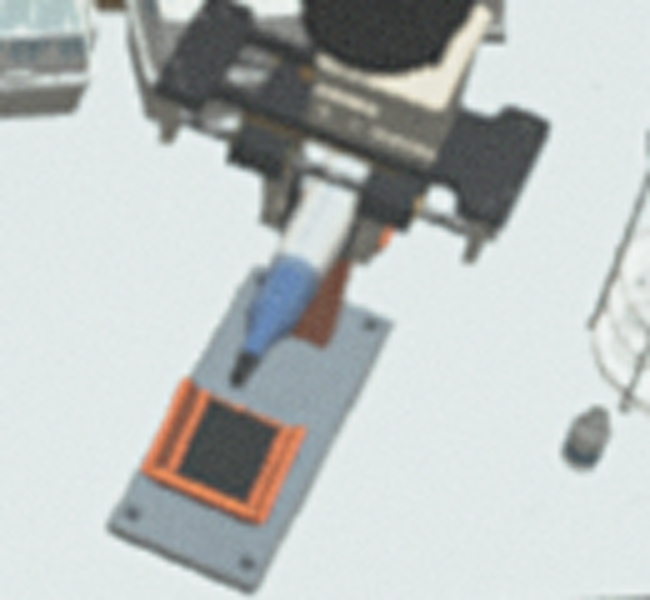

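A finger came down on the upper fork's side wall: 20 mm up-slope is too far for the 19 mm pads. I'm backing up, then moving 11 mm toward the robot.

>>> {"fn": "apply_moves", "kwargs": {"deltas": [{"tx":0,"ty":-0.006,"tz":0,"turn":0,"gripper":0.01},{"tx":0,"ty":-0.014,"tz":0,"turn":0,"gripper":0.01},{"tx":-0.005,"ty":-0.014,"tz":0,"turn":0,"gripper":0.01},{"tx":-0.011,"ty":-0.014,"tz":0,"turn":0,"gripper":0.01},{"tx":-0.011,"ty":-0.014,"tz":0,"turn":0,"gripper":0.01}], "newtons": 15}}

```text
time_s: 8.9
tcp_pos: [0.4833, -0.4286, 0.1542]
eef_rot: [-90.0, 0.1, -33.4]
contact_force: [-0.3, -0.8, -1.7]
gripper_width: 0.0333
```

```bash
python3 go.py .484 -0.431 .140 -33.5
python3 - <<'E'
from meas import *
from plant import capture,r
for n,(x0,y0,x1,y1) in(("top",(390,170,520,290)),):
    p,d=capture(n);np.savez(n+"5.npz",p=p,d=d);cv2.imwrite(f"pics/{n}5.png",cv2.resize(p[y0:y1,x0:x1,::-1],None,fx=5,fy=5,interpolation=cv2.INTER_CUBIC))
print("tcp hor",(hor(r.get_state()["tcp_pos"][None])*1e3).round(1))
q=blue("top","top5.npz",(420,190,470,260));h=hor(q);h=h[np.isfinite(h).all(1)];h=h[h[:,2]>-.02]
for lo in np.arange(h[:,0].min(),h[:,0].max(),.01):
    k=(h[:,0]>=lo)&(h[:,0]<lo+.01)
    if k.sum()>3:print(round(lo,3),k.sum(),"y",np.percentile(h[k,1],[5,50,95]).round(4),"z",np.percentile(h[k,2],[5,50,95]).round(4))
E
```

```text
t 8.9 tcp [ 0.4833 -0.4286  0.1542] rpy [-8.999e+01  6.000e-02 -3.344e+01] F [-0.3 -0.8 -1.7] w 0.0333 q [-24.3  21.7  -9.9  -0.  -58.5 -99.1]
tool d [ 0.0019  0.0142 -0.0016] turn 0.0011 len 0.014
tcp hor [[ 7.9  1.8 49.3]]
-0.095 9 y [-0.0001  0.0035  0.0052] z [0.0439 0.0468 0.0509]
-0.085 8 y [0.     0.0025 0.0048] z [0.0446 0.0483 0.0529]
-0.075 15 y [-0.0021  0.0009  0.0053] z [0.0454 0.0532 0.0592]
-0.065 8 y [-0.002   0.0023  0.0067] z [0.0508 0.053  0.0556]
-0.055 16 y [-0.0019  0.0027  0.0068] z [0.0476 0.0536 0.0577]
```

View pics/top5.png

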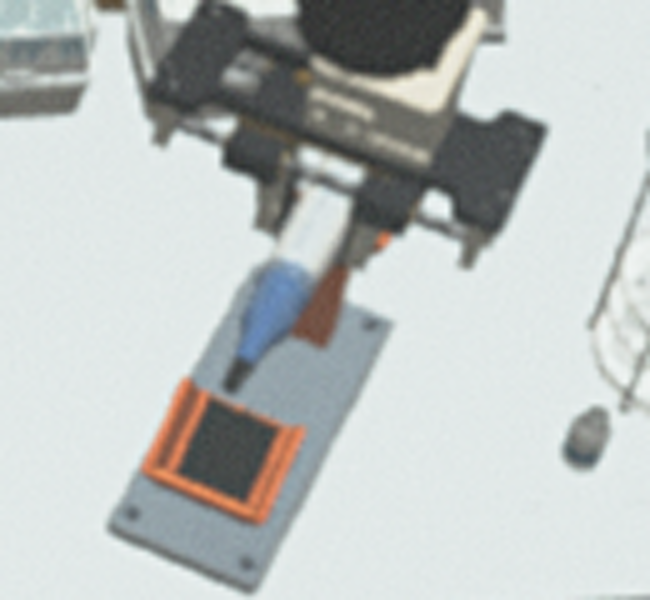

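>>> {"fn": "apply_moves", "kwargs": {"deltas": [{"tx":0.001,"ty":0.003,"tz":-0.0015,"turn":0,"gripper":0.01},{"tx":0.001,"ty":0.006,"tz":-0.0015,"turn":0,"gripper":0.01},{"tx":0.001,"ty":0.009,"tz":-0.0015,"turn":0,"gripper":0.01},{"tx":0.001,"ty":0.012,"tz":-0.0015,"turn":0,"gripper":0.01},{"tx":0.001,"ty":0.015,"tz":-0.0015,"turn":0,"gripper":0.01}], "newtons": 7}}

```text
time_s: 9.45
tcp_pos: [0.4842, -0.431, 0.1392]
eef_rot: [-90.0, 0.0, -33.4]
contact_force: [-1.3, 0.3, 2.4]
gripper_width: 0.0333
```

```bash
python3 go.py .484 -0.431 .120 -33.5
```

```text
t 9.45 tcp [ 0.4842 -0.431   0.1392] rpy [-9.001e+01  3.000e-02 -3.341e+01] F [-1.3  0.3  2.4] w 0.0333 q [-24.5  22.6 -10.6   0.  -56.8 -99. ]
tool d [-0.0002  0.0192 -0.0001] turn 0.0015 len 0.019
```

>>> {"fn": "apply_moves", "kwargs": {"deltas": [{"tx":0,"ty":0.002,"tz":0,"turn":0,"gripper":0.01},{"tx":0,"ty":0.004,"tz":0,"turn":0,"gripper":0.01},{"tx":0,"ty":0.006,"tz":0,"turn":0,"gripper":0.01},{"tx":0,"ty":0.008,"tz":0,"turn":0,"gripper":0.01}], "newtons": 7}}

```text
time_s: 9.85
tcp_pos: [0.4842, -0.4309, 0.1315]
eef_rot: [-90.0, 0.0, -33.4]
contact_force: [-1.9, 0.7, 1.3]
gripper_width: 0.0333
```

Run:
```python
from meas import *
from plant import capture,r
for n,(x0,y0,x1,y1) in(("top",(390,170,520,290)),):
    p,d=capture(n);np.savez(n+"6.npz",p=p,d=d);cv2.imwrite(f"pics/{n}6.png",cv2.resize(p[y0:y1,x0:x1,::-1],None,fx=5,fy=5,interpolation=cv2.INTER_CUBIC))
s=r.get_state();print("tcp hor",(hor(s["tcp_pos"][None])*1e3).round(1),s["contact_force"].round(1),s["moment"].round(2))
q=blue("top","top6.npz",(420,190,470,260));h=hor(q);h=h[np.isfinite(h).all(1)];h=h[h[:,2]>-.08]
for lo in np.arange(h[:,0].min(),h[:,0].max(),.01):
    k=(h[:,0]>=lo)&(h[:,0]<lo+.01)
    if k.sum()>3:print(round(lo,3),k.sum(),"y",np.percentile(h[k,1],[5,50,95]).round(4),"z",np.percentile(h[k,2],[5,50,95]).round(4))
```

```text
tcp hor [[ 9.5  0.4 26.1]] [-1.3  0.6  0.3] [0.02 0.24 0.01]
-0.093 8 y [-0.0017  0.0002  0.0029] z [0.0006 0.0046 0.0086]
-0.083 7 y [-0.0013  0.0011  0.0039] z [0.0044 0.0065 0.0109]
-0.073 10 y [-0.0021  0.0005  0.0048] z [0.0128 0.0153 0.0236]
-0.063 15 y [-0.0038 -0.0001  0.0049] z [0.012  0.0147 0.0208]
-0.053 15 y [-0.0044  0.0003  0.0048] z [0.0145 0.0203 0.0236]
```

View pics/top6.png

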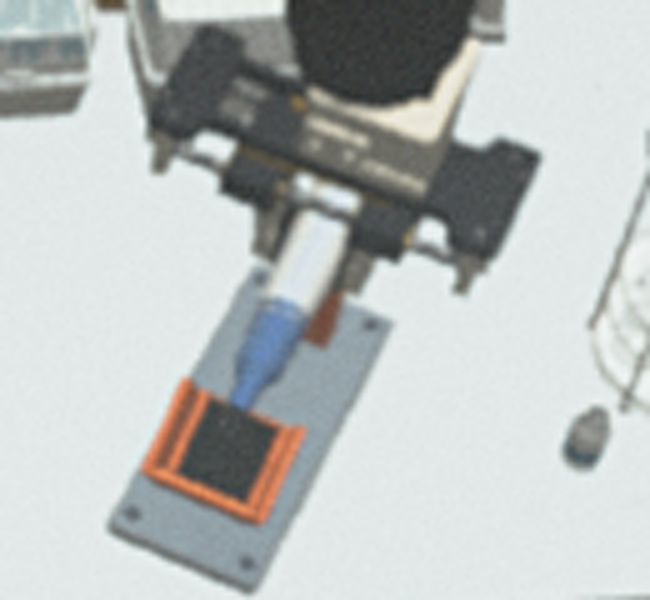

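It's pivoting as intended: the tip has dropped about 30 mm and now sits over the lower fork pad, at crop (230,420). I keep lowering.

>>> {"fn": "apply_moves", "kwargs": {"deltas": [{"tx":0,"ty":0.002,"tz":0,"turn":0,"gripper":0.01},{"tx":0,"ty":0.004,"tz":0,"turn":0,"gripper":0.01},{"tx":0,"ty":0.006,"tz":0,"turn":0,"gripper":0.01},{"tx":0,"ty":0.008,"tz":0,"turn":0,"gripper":0.01},{"tx":0,"ty":0.01,"tz":0,"turn":0,"gripper":0.01}], "newtons": 7}}

```text
time_s: 10.4
tcp_pos: [0.4844, -0.431, 0.1213]
eef_rot: [-90.0, 0.0, -33.4]
contact_force: [-1.2, 1.9, 0.7]
gripper_width: 0.0332
```

```bash
cat > look.py <<'E'
import sys
from meas import *
from plant import capture,r
k=sys.argv[1]
n="top";x0,y0,x1,y1=390,170,520,290
p,d=capture(n);np.savez(n+k+".npz",p=p,d=d);cv2.imwrite(f"pics/{n}{k}.png",cv2.resize(p[y0:y1,x0:x1,::-1],None,fx=5,fy=5,interpolation=cv2.INTER_CUBIC))
s=r.get_state();print(s["time_s"],"tcp hor",(hor(s["tcp_pos"][None])*1e3).round(1),s["contact_force"].round(1),s["moment"].round(2),s["gripper_width"])
h=hor(blue(n,n+k+".npz",(420,190,470,270)));h=h[np.isfinite(h).all(1)];h=h[h[:,2]>-.085]
f=np.polyfit(h[:,0],h[:,2],1);print("blue slope deg",np.degrees(np.arctan(f[0])).round(1),"z at hx=-.083",np.polyval(f,-.083).round(4))
c=crd(O+h[:,:1]*ah+h[:,1:2]*yh+h[:,2:]*zh)
print("cradle frame blue: x",np.percentile(c[:,0],[2,98]).round(4),"y",np.percentile(c[:,1],[5,50,95]).round(4),"z",np.percentile(c[:,2],[5,50,95]).round(4))
E
python3 look.py 7
```

```text
10.45 tcp hor [[ 9.6  0.4 16. ]] [-1.8 -0.1  0.3] [0.04 0.34 0.03] 0.033023770084158556
blue slope deg 30.2 z at hx=-.083 -0.0225
cradle frame blue: x [-0.08   -0.0377] y [-0.0029 -0.0001  0.002 ] z [0.0161 0.0234 0.026 ]
```

View pics/top7.png

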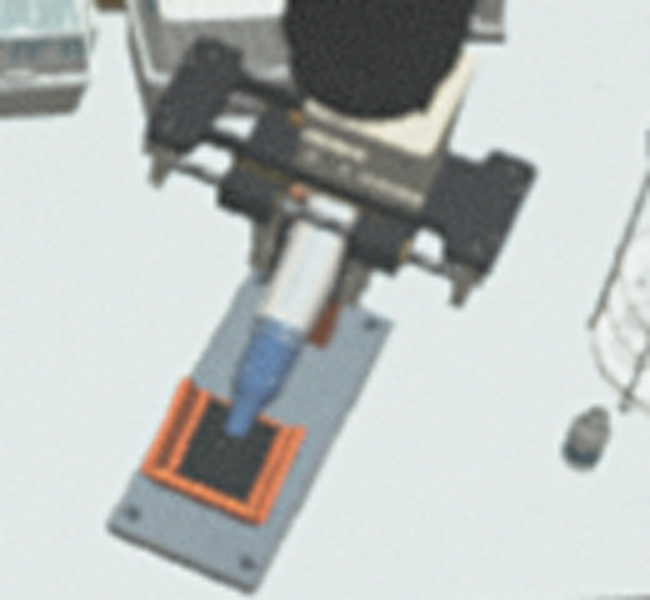

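>>> {"fn": "apply_moves", "kwargs": {"deltas": [{"tx":0,"ty":0.001,"tz":0,"turn":0,"gripper":0.01},{"tx":0,"ty":0.002,"tz":0,"turn":0,"gripper":0.01},{"tx":0,"ty":0.003,"tz":0,"turn":0,"gripper":0.01},{"tx":0,"ty":0.003,"tz":0,"turn":0,"gripper":0.01}], "newtons": 6}}

```text
time_s: 10.85
tcp_pos: [0.4845, -0.4311, 0.1185]
eef_rot: [-90.0, -0.0, -33.4]
contact_force: [0.4, -0.8, -0.3]
gripper_width: 0.0333
```

```bash
python3 look.py 8;python3 - <<'E'
from meas import *
def ray(px,zc,n="top"):
    # intersect ray with cradle plane z=zc
    e,w=pix2world(n,[px],0);nn=-.5*ah+.866*zh
    t=(zc-(e-O)@nn)/(w[0]@nn);return crd((e+t*w[0])[None])[0]
for px,z in(((225/5+390,430/5+170),0.0),((165/5+390,465/5+170),-.015),((262/5+390,518/5+170),-.0)): print(ray(px,z).round(4))
E
```

```text
10.9 tcp hor [[ 9.8  0.4 13.5]] [-0.6  0.3 -1.4] [-0.06 -0.01  0.03] 0.03326825402631514
blue slope deg 24.9 z at hx=-.083 -0.0306
cradle frame blue: x [-0.0802 -0.044 ] y [-0.0011 -0.0007  0.001 ] z [0.0088 0.0124 0.0147]
[-0.0889  0.006  -0.    ]
[-0.1177  0.03   -0.015 ]
[-0.1249 -0.0315  0.    ]
```

View pics/top8.png

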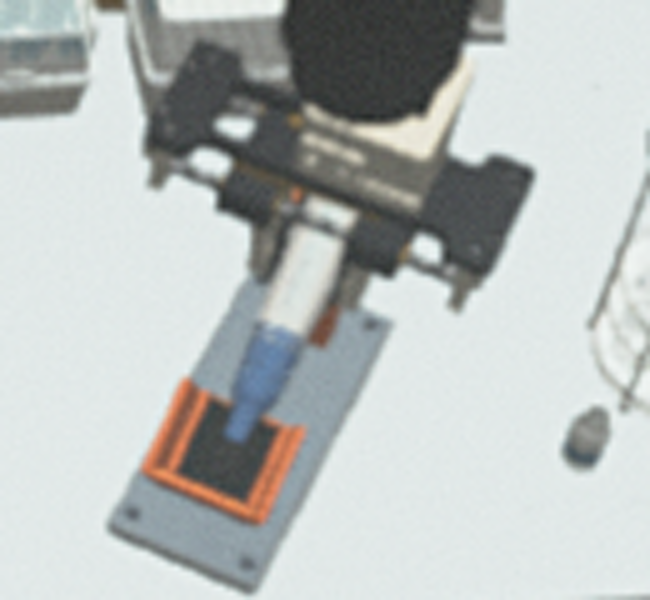

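Bedded: the contact moment has gone and the blue top lies at cradle z ≈ 12–15 mm, against an expected 14.5. The blue end is at crop (237,440), about 9 mm short of the seat. I'm sliding it down the slope.

>>> {"fn": "apply_moves", "kwargs": {"deltas": [{"tx":-0.0017,"ty":0.001,"tz":0,"turn":0,"gripper":0.01},{"tx":-0.0035,"ty":0.002,"tz":0,"turn":0,"gripper":0.01},{"tx":-0.0052,"ty":0.003,"tz":0,"turn":0,"gripper":0.01},{"tx":-0.007,"ty":0.004,"tz":0,"turn":0,"gripper":0.01},{"tx":-0.008,"ty":0.0046,"tz":0,"turn":0,"gripper":0.01}], "newtons": 5}}

```text
time_s: 11.4
tcp_pos: [0.4775, -0.4264, 0.1139]
eef_rot: [-90.0, 0.0, -33.4]
contact_force: [-0.4, 0.6, 0.3]
gripper_width: 0.0331
```

```bash
python3 look.py 9
```

```text
11.45 tcp hor [[1.3 0.4 8.8]] [-0.1 -0.2 -1.2] [ 0.03  0.06 -0.01] 0.033091208699980904
blue slope deg 18.7 z at hx=-.083 -0.0308
cradle frame blue: x [-0.0733 -0.0489] y [-0.0006 -0.0001  0.0018] z [0.0068 0.0082 0.013 ]
```

View pics/top9.png

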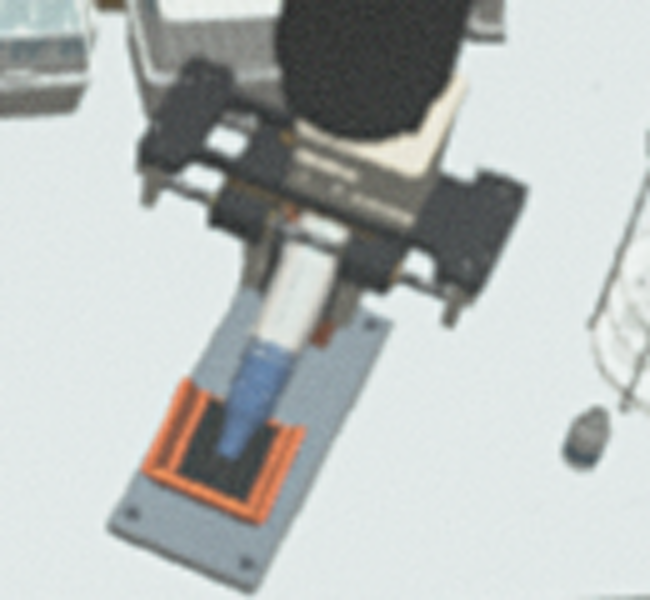

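>>> {"fn": "apply_moves", "kwargs": {"deltas": [{"tx":0,"ty":0,"tz":0,"turn":0,"gripper":0.04},{"tx":0,"ty":0,"tz":0,"turn":0,"gripper":0.055},{"tx":0,"ty":0,"tz":0,"turn":0,"gripper":0.07},{"tx":0,"ty":0,"tz":0,"turn":0,"gripper":0.07},{"tx":0,"ty":0,"tz":0,"turn":0,"gripper":0.07}]}}

```text
time_s: 11.95
tcp_pos: [0.4777, -0.4266, 0.114]
eef_rot: [-90.0, -0.0, -33.4]
contact_force: [0.3, 0.2, 1.1]
gripper_width: 0.0662
```

```bash
python3 look.py 10
```

```text
12.0 tcp hor [[1.7 0.4 9. ]] [0.1 0.1 0.6] [-0.1  -0.03 -0.01] 0.06800850591340693
blue slope deg 9.0 z at hx=-.083 -0.0217
cradle frame blue: x [-0.0555 -0.0555] y [-0.0005 -0.0005 -0.0005] z [0.0123 0.0123 0.0123]look.py:9: RankWarning: Polyfit may be poorly conditioned
  f=np.polyfit(h[:,0],h[:,2],1);print("blue slope deg",np.degrees(np.arctan(f[0])).round(1),"z at hx=-.083",np.polyval(f,-.083).round(4))
```

View pics/top10.png

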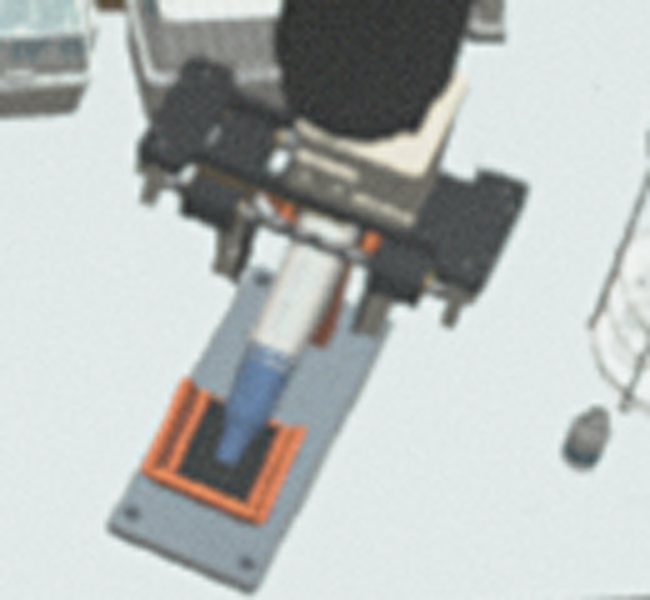

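The pipette is free of the fingers and slid a few mm further; the blue end is now at (228,462). I'm rising straight up.

>>> {"fn": "apply_moves", "kwargs": {"deltas": [{"tx":0,"ty":-0.01,"tz":0,"turn":0,"gripper":0.075},{"tx":0,"ty":-0.03,"tz":0,"turn":0,"gripper":0.075},{"tx":0,"ty":-0.06,"tz":0,"turn":0,"gripper":0.075},{"tx":0,"ty":-0.1,"tz":0,"turn":0,"gripper":0.075},{"tx":0,"ty":-0.14,"tz":0,"turn":0,"gripper":0.075}]}}

```text
time_s: 12.5
tcp_pos: [0.4774, -0.4265, 0.256]
eef_rot: [-90.0, 0.0, -33.4]
contact_force: [-0.3, -0.1, 0.0]
gripper_width: 0.075
```

```bash
python3 go.py .30 -.62 .27 -33.5
```

```text
t 12.5 tcp [ 0.4774 -0.4265  0.256 ] rpy [-9.001e+01  1.000e-02 -3.341e+01] F [-0.3 -0.1  0. ] w 0.075 q [-24.3  16.9  -3.    0.  -70.2 -99.1]
tool d [-0.0415 -0.0139 -0.2592] turn 0.0015 len 0.263
```

>>> {"fn": "apply_moves", "kwargs": {"deltas": [{"tx":-0.012,"ty":-0.04,"tz":-0.02,"turn":0,"gripper":0.075},{"tx":-0.024,"ty":-0.06,"tz":-0.06,"turn":0,"gripper":0.075},{"tx":-0.036,"ty":-0.06,"tz":-0.108,"turn":0,"gripper":0.075},{"tx":-0.05,"ty":-0.06,"tz":-0.155,"turn":0,"gripper":0.075},{"tx":-0.065,"ty":-0.06,"tz":-0.2,"turn":0,"gripper":0.075}]}}

```text
time_s: 13.0
tcp_pos: [0.3118, -0.5587, 0.3153]
eef_rot: [-90.0, -0.1, -33.4]
contact_force: [0.4, -0.4, -0.3]
gripper_width: 0.075
```

```bash
python3 look.py 11
python3 - <<'E'
from meas import *
from plant import capture
p,d=capture("side");np.savez("side11.npz",p=p,d=d);cv2.imwrite("pics/side11.png",p[:,:,::-1])
x0,y0,x1,y1=340,130,440,230
cv2.imwrite("pics/side11c.png",cv2.resize(p[y0:y1,x0:x1,::-1],None,fx=5,fy=5,interpolation=cv2.INTER_CUBIC))
# handle surface in cradle frame
for n in("top","side"):
    a=np.load(n+"11.npz");P=cloud(n,a["p"],a["d"]).reshape(-1,3);c=crd(P)
    m=(abs(c[:,1])<.017)&(c[:,0]>-.13)&(c[:,0]<.125)&(c[:,2]>-.03)&(c[:,2]<.05)
    for lo in np.arange(-.13,.12,.02):
        k=m&(c[:,0]>=lo)&(c[:,0]<lo+.02)
        if k.sum()>3: print(n,round(lo,2),k.sum(),"y",np.percentile(c[k,1],[3,50,97]).round(4),"z",np.percentile(c[k,2],[10,50,90]).round(4))
E
```

```text
13.05 tcp hor [[ -66.3 -206.7  210.1]] [-0.6 -2.4  0.8] [-0.33  0.24  0.03] 0.07496910977540223
blue slope deg 79.9 z at hx=-.083 -0.8224
cradle frame blue: x [0.0827 0.0846] y [-0.0165 -0.0161 -0.0158] z [0.0021 0.0032 0.0043]
top -0.13 92 y [-0.0156 -0.0009  0.0155] z [-0.0183 -0.0007  0.0111]
top -0.11 90 y [-0.0154 -0.0031  0.0154] z [-0.0204 -0.0124  0.0063]
top -0.09 97 y [-0.0156 -0.0036  0.0158] z [-0.0194  0.0024  0.0122]
top -0.07 76 y [-0.0116 -0.0006  0.013 ] z [0.0018 0.0095 0.0151]
top -0.05 84 y [-0.0138 -0.0008  0.0141] z [0.0026 0.0106 0.0165]
top -0.03 86 y [-0.0142 -0.0011  0.0153] z [0.0021 0.0105 0.0157]
top -0.01 88 y [-0.0156 -0.0013  0.014 ] z [0.0041 0.0095 0.0141]
top 0.01 92 y [-0.0152 -0.0013  0.0149] z [0.0028 0.0103 0.016 ]
top 0.03 93 y [-0.0156 -0.0018  0.0148] z [-0.0072  0.0105  0.0171]
top 0.05 84 y [-0.014  -0.0005  0.0145] z [0.0047 0.0114 0.0164]
top 0.07 69 y [-0.0158 -0.0007  0.0162] z [0.0032 0.0099 0.0165]
top 0.09 30 y [-0.0042  0.0041  0.0117] z [-0.0029  0.0043  0.0096]
side -0.13 58 y [-0.0114  0.0038  0.0149] z [-0.018  -0.0025  0.0142]
side -0.11 64 y [-0.0142  0.0014  0.0155] z [-0.016  -0.0064  0.0096]
side -0.09 79 y [-0.011   0.0048  0.0158] z [-0.0157  0.0045  0.0155]
side -0.07 55 y [-0.0114  0.0019  0.0129] z [0.0038 0.0112 0.0185]
side -0.05 61 y [-0.0126  0.0044  0.0139] z [0.0057 0.0136 0.0184]
side -0.03 59 y [-0.0126  0.0016  0.014 ] z [0.006  0.0127 0.0178]
side -0.01 61 y [-0.0145  0.0035  0.015 ] z [0.0062 0.0125 0.0193]
side 0.01 67 y [-0.0164  0.0047  0.0151] z [0.0013 0.0125 0.0205]
side 0.03 90 y [-0.0135  0.0075  0.0162] z [-0.024   0.011   0.0175]
side 0.05 65 y [-0.0125  0.0047  0.015 ] z [0.0051 0.0145 0.0191]
side 0.07 38 y [-0.0143  0.0004  0.0152] z [0.0069 0.0139 0.0185]
side 0.09 32 y [-0.0104  0.0021  0.0086] z [-0.0012  0.0059  0.0134]
```

View pics/top11.png

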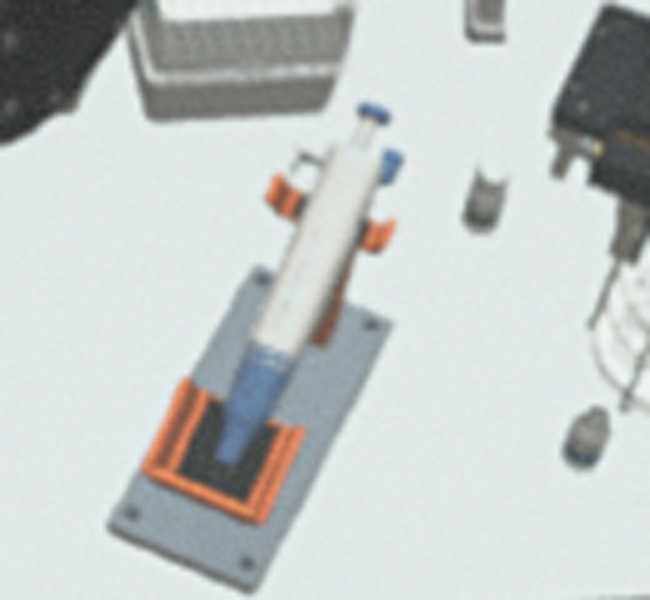

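View pics/side11c.png

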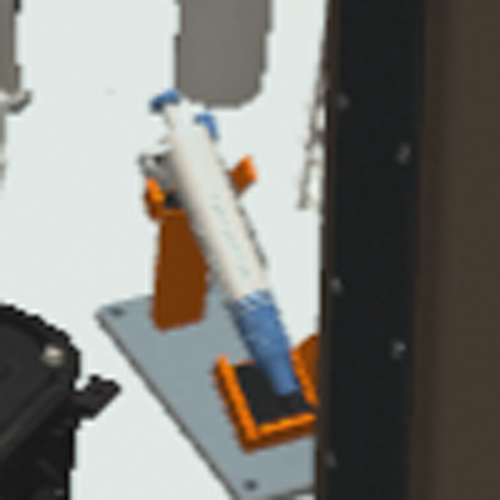

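View pics/side11.png

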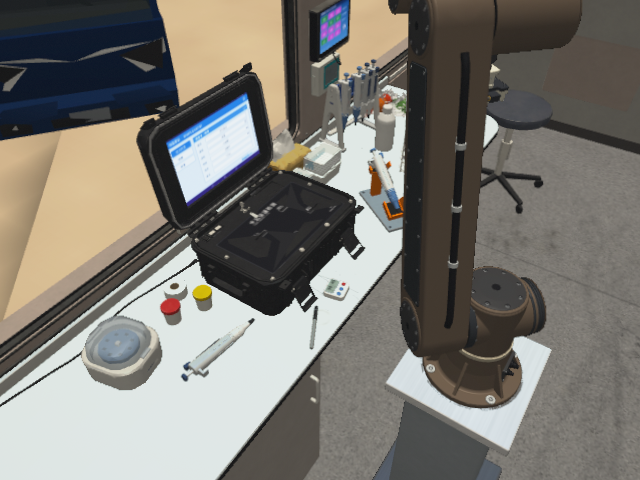

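Run:
```python
from meas import *
def ray(px,zc,n):
    e,w=pix2world(n,[px],0);nn=-.5*ah+.866*zh
    t=(zc-(e-O)@nn)/(w[0]@nn);return (crd((e+t*w[0])[None])[0]*1e3).round(1)
T=lambda x,y:(x/5+390,y/5+170)
S=lambda x,y:(x/5+340,y/5+130)
print("plunger",ray(T(374,113),0,"top"),ray(S(166,100),0,"side"))
print("blue/black",ray(T(228,462),0.004,"top"),ray(S(290,392),0.004,"side"))
print("handle/blue",ray(T(270,350),0.0145,"top"),ray(S(255,295),.0145,"side"))
# white pipette unchanged
a=np.load("side0.npz")["p"][310:380,175:260].astype(int);b=np.load("side11.npz")["p"][310:380,175:260].astype(int)
print("white pip diff mean",abs(a-b).mean(), np.percentile(abs(a-b),99))
from plant import r
s=r.get_state();print(s["contact_force"].round(1),s["tcp_pos"],s["time_s"],abs(s["qd"]).max())
```

```text
plunger [104.2   2.   -0. ] [106.5  -2.4   0. ]
blue/black [-104.7   -3.     4. ] [-103.8   -2.9    4. ]
handle/blue [-41.3  -0.2  14.5] [-40.4  -0.8  14.5]
white pip diff mean 4.060168067226891 6.0
[ 0.2 -0.3 -0.1] [ 0.30892072 -0.56033651  0.31484918] 13.1 4.117570708208455
```

>>> {"fn": "apply_moves", "kwargs": {"deltas": [{"tx":0,"ty":0,"tz":0,"turn":0,"gripper":0.075},{"tx":0,"ty":0,"tz":0,"turn":0,"gripper":0.075},{"tx":0,"ty":0,"tz":0,"turn":0,"gripper":0.075},{"tx":0,"ty":0,"tz":0,"turn":0,"gripper":0.075}]}}

```text
time_s: 13.5
tcp_pos: [0.3143, -0.5571, 0.3141]
eef_rot: [-90.0, -0.0, -33.3]
contact_force: [0.1, -0.5, 0.1]
gripper_width: 0.0754
```

Run:
```python
from h import *
from plant import r,capture
p,d=capture("top");a=np.load("top11.npz")["p"][185:270,440:475].astype(int)
print("diff",abs(p[185:270,440:475].astype(int)-a).mean(),np.percentile(abs(p[185:270,440:475].astype(int)-a),99))
s=r.get_state();print(s["time_s"],abs(s["qd"]).max(),s["contact_force"])
print(r.close_job())
```

```text
diff 1.7216806722689075 7.0
13.55 0.20543160846616984 [ 0.0105889 -0.6545344  0.0340315]
the job is handed in; nothing more can be done
None
```

The blue pipette is lying in the orange cradle, let go, plunger up the slope and tip down by the end stop. I handed the job in at 13.55 s. The tool can only point straight down, so I held the pipette level and lowered it with a light grip onto the upper fork. The fork tipped it to the cradle's angle, and I slid it down to the stop before opening the fingers.

**What went wrong:** on the first lowering a finger came down on the upper fork's side wall at about 28 N in all. I backed off, moved 11 mm toward the robot and lowered again without trouble.

**Last checks:**
- **Bedding:** both cameras show it flat along the slope in both forks, with its top about 16–20 mm above the cradle axis (15 mm expected).
- **Position along the slope:** it sits about 3–5 mm below the nominal seat. The stop is only 2 mm past it, so that is at the stop within the error of reading pixels.
- **Sideways:** it is within about 3 mm of the centre line.
- **Stability:** the picture of it did not change over the last half second, and the arm was clear and still with no contact force.
- **White pipette:** it lies where it was, with no visible change from the first picture.

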